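Press a wooden cheek home with a ratchet bar clamp and let the clamp off again

TASK

The wooden cheek nearer the clamp's sliding jaw still stands proud of the little audio unit in the clamping jig. Pump the clamp's trigger until the jaw has pressed that cheek fully home against the case, stopping as soon as the trigger goes firm so that the wood is not crushed; then press the release lever and slide the jaw all the way back to its stop. Do not disturb the other things on the desk.

Things in the scene. Friction and masses are not known exactly. Their poses are not given: they have to be found in the camera images.
- jig: Clamping jig fixed to the desk: plywood board 400 x 150 x 18 mm carrying a ratchet bar clamp, handle up. Origin: underside of the board, under the bar. x: along the bar, the way the jaw closes; z up. Board x -155 to 245 mm. Toothed steel bar 8 mm wide, 72 to 90 mm above the desk, y = 0. Fixed end jaw (102 mm high) faces x = 205 mm; low post under the bar's rear end at x = -139 mm.
- jaw: The black sliding jaw with its rubber pad (36 mm wide, 23 to 57 mm above the desk). Origin: desk height, in the plane of the pad's pressing face; axes as the jig's. In the jig's frame it slides from x = 15 mm (rear stop) to 100 mm, with about 3 N of drag. Carries handle, trigger and release lever. Forward it clicks over teeth 5.5 mm apart; backward they lock it unless the release lever is down.
- handle (a point): Centre of the upright black pistol handle of the sliding jaw, 150 mm above the desk, 68 mm behind (-x) the pad's face. Handle 18 mm thick (x), 27 mm wide (y), top 188 mm above the desk; it stands on the housing around the bar (30 mm wide, top 112 mm above the desk, from 0 to 94 mm behind the pad's face).
- trigger (a joint): Angle of the grey trigger in rad: 0 = at rest (sprung forward), 0.27 = fully pulled, against the handle. It stands in front (+x) of the handle, hinged 46 mm above the desk, 20 mm behind the pad's face. The first third of a pull is idle; a full pull drives the jaw on by one tooth (5.5 mm), which holds it there. Let it come fully forward before the next pull.
- trigger_tip (a point): Centre of the trigger's rounded top, a cross bar 14 mm thick (x), 26 mm wide (y); at rest 178 mm high, 16 mm behind the pad's face, 68 mm over tip and handle. Full travel 35 mm backwards (-x). Pulled slowly there by a finger in front of it: 2 to 10 N while the jaw is free, 9 to 15 N while driving the cheek. With the cheek home it goes firm part-way: stop by 20 N; well over 25 N crushes the wood.
- release: The steel release lever behind the handle, which is also the holding pawl. Origin: its hinge, 92 mm above the desk, 88 mm behind the pad's face. Pressed down at its rear end it turns up to 0.2 rad; beyond 0.13 rad (6 mm down at the paddle) the jaw is free to go back. A spring raises it.
- paddle (a point): Thumb paddle at the rear end of the release lever: 30 mm long (x), 24 mm wide, its rear edge turned up 8 mm as a lip. This point: centre of the flat top, 129 mm above the desk and 135 mm behind the pad's face when up; axes as the jig's then. Goes 9 mm down and 7 mm back against 2 to 6 N to a hard stop; never over 35 N. Held down and pushed backwards at the lip it takes the jaw along.
- unit (a point): Small audio unit fixed on the board against the end jaw: grey metal case 90 mm (x) by 110 mm by 44 mm high with black knobs, a wooden cheek at either end. This point: centre of the case's underside, x = 147 mm in the jig's frame; axes as the jig's.
- cheek: The wooden cheek on the sliding jaw's side, 12 mm thick (x), 116 mm wide, 44 mm high, on two tight dowels (about 10 N to push; stays where left). Origin: middle of the lower edge of its inner face (the one towards the case); axes as the jig's. At the start it stands 4 to 10 mm off the case; fully home its origin is at x = 102 mm in the jig's frame (pad face then at x = 90 mm).
- cup: Empty clear plastic cup, 76 mm across, 95 mm high, beside the jig. Origin: centre of the base. To be left alone.
- tin: Flat round metal tin, 64 mm across, 22 mm high, beside the jig. Origin: centre of the base. To be left alone.
- machine: Small coil tattoo machine, about 16 x 95 x 54 mm, standing on its base beside the jig. Origin: centre of the base. To be left alone.

How it is judged:
By the outcome, as a careful person would: the job done as asked, in the order asked, and still so for the second after the job is handed in, with the robot touching nothing.
It also fails if it takes over 72 s, if anything falls off the work surface, if the arm or the gripper's body presses on something with over 40 N, if the wrist force passes 120 N, or if a joint passes its speed limit or range.

ROBOT

A 6-joint arm with a two-finger parallel gripper is mounted at the origin on the work surface. World frame = base frame: x ahead of the robot, y to its left, z up, the work surface at z = 0. Lengths are in m, angles in rad, forces in N, time in s.
With the tool pointing down it reaches from about 0.225 to 0.875 m from the base axis. Payload 3.4 kg.
Tool frame: the origin (TCP) lies between the finger pads; the fingertips stand 8 mm ahead of it and the grasp point (between the pads) lies 11 mm behind it; z points along the fingers, y is the line along which they close (so a half turn about z gives the same grasp; the last joint's range is limited). The gripper opens to 85 mm and grips with 20 to 120 N. Pads are 22 mm wide; open, the fingers measure 114 mm over their backs; the gripper's body (76 mm by 85 mm) begins 54 mm behind the grasp point. The pads swing forward as they close: fully open they stand 13 mm farther back than shut.
Start: joints at [1.091, 0.276, 1.505, -0, 1.361, -0.121], TCP at [0.202, 0.538, 0.239] pointing down, gripper open.
Joint ranges: [-2.89, 2.89], [-0.75, 2.08], [0.22, 2.7], [-1.18, 4.32], [0.11, 2.71], [-2.7, 2.7]. Speed limits (rad/s): [2.57, 2.57, 3.14, 3.14, 3.14, 3.14].

INTERFACE

Orientations are given as a unit quaternion [w, x, y, z].
In Python, from rig import manip gives the robot as it stands.
- The arm moves only by the tool move_arm, never from a script. Its argument "deltas" is a list that holds one entry, the list of rows, each a list of 5 numbers: the shift along the tool's x, y, z normalised to -1 to 1, where 1 is 80 cm, then the turn about the tool's z normalised to -1 to 1, where 1 is 120 degrees, then the closure, from -1 (fully open) to 1 (shut). In form: [[[tx, ty, tz, twist, grip], ...]]. A call has 1 to 12 rows; each row is the pose to reach, as a shift and turn from the pose commanded when the call began, along the tool's axes at that moment; what a row does not reach only later rows make up. A row lasts 1/10 s, in which the tool goes at most 50 mm and 8.59 degrees, less where a joint would pass 70% of its speed; a pose out of reach is approached as far as the arm can. A call with a number of a shift or a turn outside -1 to 1 is refused whole. A call with a gripper value outside its range is refused whole. The fingers move at their own pace and stop on an object; "squeeze" is the grip in N (left out, the last holds). Time passes only in rows, so rows that repeat a pose let the fingers close. It gives the time, the measured TCP pose, the force, the opening and the grip force at its end, in the units of the state.
- manip.get_state(): the state, without advancing time (a new reading comes with each control period).
- manip.get_image(name): name is "scene" or "top" or "wrist"; returns the picture (400x640x3 uint8, red, green, blue); there is no depth.
- manip.camera_params(name): a dict with "fx", "fy", "cx", "cy" (pixels), "R" (3x3) and "t" (3): a world point X has camera coordinates R X + t; the wrist camera has in their place "tool_from_camera" (4x4, takes a point from camera to tool coordinates, whose origin is the TCP and whose axes are the flange's). Camera axes: x right, y down, z forward; pixel columns grow to the right and rows downward; lengths in m; the calibration is good to about 2 mm. A picture is of the moment at which its call begins: read the wrist's pose just before it. camera_params takes no time and is no camera call.
- manip.sign_off(): hands the job in; it is judged then, once.
The state is a dict: "clock": time; "qpos": joint angles; "qd": joint speeds; "effort": joint torques, N m; "position": TCP position; "ee_rot": TCP orientation; "contact_force": force on the tool from outside, world axes, zero at the start; "moment": the same for the moment, N m; "width": finger opening in m; "gripper_force": force on a finger pad.
Only numpy, scipy, OpenCV 4.12 (cv2) and the standard library are available. Lean on these libraries where they do the work, as an engineer would, in place of code of your own. Each camera call takes 0.05 s, during which the arm holds its last target. There are 200 camera calls.

## Working session

There is one attempt and no reset: what is moved stays moved. The work goes in short steps, Python scripts to look and compute and a tool call to move; the robot and the scene stay as the last step left them, time stands still between calls to the robot, and variables do not carry over. Pictures are saved under pics/ and viewed, at most 10 in all, crops included, and the job is handed in when it is done.

Besides the shell and the picture viewer there is one more tool, called after ">>>" as a command line: name --argument value ..., lists and objects as JSON in quotes. move_arm: Moves the arm, as the interface text tells. Scaled input: -1 to 1 covers 80 cm each way for a shift and 120 degrees each way for a turn. Its arguments: {"type":"object","properties":{"deltas":{"type":"array","items":{"type":"array","items":{"type":"array","items":{"type":"number","minimum":-1,"maximum":1}}}},"squeeze":{"type":"number"}},"required":["deltas"]}

```bash
mkdir -p pics; ls; python3 - <<'E'
from rig import manip
import cv2,numpy as np
for n in("scene","top"):
    im=manip.get_image(n); cv2.imwrite(f"pics/{n}0.png",im[:,:,::-1]); 
    p=manip.camera_params(n); print(n,{k:np.round(v,4).tolist() for k,v in p.items()})
s=manip.get_state();print(s)
p=manip.camera_params("wrist"); print({k:np.round(v,4).tolist() for k,v in p.items()})
E
```

```text
pics
scene {'fx': 366.7608, 'fy': 366.7608, 'cx': 318.0828, 'cy': 205.6101, 'R': [[0.6501, 0.7598, -0.001], [0.5314, -0.4556, -0.7142], [-0.5431, 0.4638, -0.7]], 't': [-0.372, -0.1858, 1.1397]}
top {'fx': 380.3752, 'fy': 380.3752, 'cx': 315.0611, 'cy': 197.1601, 'R': [[0.1279, -0.9918, 0.0077], [-0.9711, -0.1268, -0.2024], [0.2017, 0.0184, -0.9793]], 't': [-0.0478, 0.5536, 0.7252]}
{'clock': 0.1, 'qpos': array([ 1.09097846e+00,  2.76520143e-01,  1.50599026e+00, -7.83383013e-06,
        1.36074343e+00, -1.21001558e-01]), 'qd': array([-8.43221555e-05, -1.22439967e-03, -2.52446395e-03, -7.58239540e-05,
        1.02022564e-03, -3.80051723e-04]), 'effort': array([ 1.69413532e-03, -4.17698801e+01, -2.46404600e+01, -1.84362702e-04,
        5.84978086e-03,  2.68296668e-05]), 'position': array([0.20171236, 0.53796055, 0.23853933]), 'ee_rot': array([-2.42123022e-04,  1.78446391e-01,  9.83949285e-01, -7.94527040e-04]), 'contact_force': array([-0.74621988,  0.85122671,  0.05617155]), 'moment': array([ 0.03865821,  0.04426194, -0.01662454]), 'gripper_force': 0.0, 'width': 0.0850922687940819}
{'fx': 283.8775, 'fy': 283.8775, 'cx': 321.0544, 'cy': 194.7634, 'tool_from_camera': [[0.0003, -0.957, -0.2901, 0.0741], [1.0, 0.0006, -0.0011, 0.0009], [0.0012, -0.2901, 0.957, -0.1355], [0.0, 0.0, 0.0, 1.0]]}
```

View pics/top0.png

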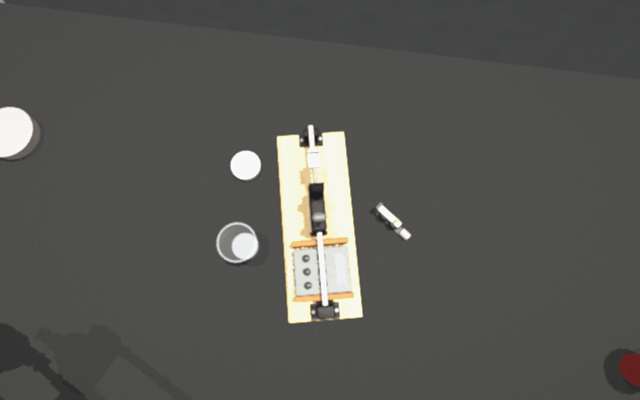

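View pics/scene0.png

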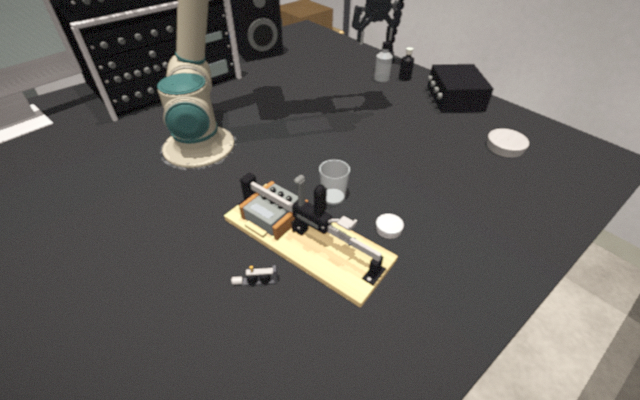

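Top view: board corners are about (277,136), (344,132), (361,318), (289,322). The end jaw is at (325,311), so the jaw closes towards the image bottom (towards the robot). The scene view shows the handle at (320,200) and the trigger at (300,180). Next: the board pose.

```bash
cat > h.py <<'E'
import numpy as np,cv2
from rig import manip
from scipy.spatial.transform import Rotation as Ro
def ray(p,uv,z):
    R=np.array(p["R"]);t=np.array(p["t"]);c=-R.T@t
    d=R.T@np.array([(uv[0]-p["cx"])/p["fx"],(uv[1]-p["cy"])/p["fy"],1]); return c+d*(z-c[2])/d[2]
def proj(p,X):
    x=np.array(p["R"])@X+np.array(p["t"]); return np.array([p["fx"]*x[0]/x[2]+p["cx"],p["fy"]*x[1]/x[2]+p["cy"]])
def wristp():
    s=manip.get_state();p=dict(manip.camera_params("wrist"));T=np.eye(4)
    T[:3,:3]=Ro.from_quat(np.roll(s["ee_rot"],-1)).as_matrix();T[:3,3]=s["position"]
    M=np.linalg.inv(T@np.array(p["tool_from_camera"]));p["R"]=M[:3,:3];p["t"]=M[:3,3];return p
E
python3 - <<'E'
from h import *
im=cv2.imread("pics/top0.png");p=manip.camera_params("top")
hsv=cv2.cvtColor(im,cv2.COLOR_BGR2HSV)
m=cv2.inRange(hsv,(8,40,120),(35,255,255)); m[:120]=0;m[330:]=0;m[:,:260]=0;m[:,375:]=0
c=np.vstack([k for k in cv2.findContours(m,0,2)[0] if cv2.contourArea(k)>20])
b=cv2.boxPoints(cv2.minAreaRect(c));print(b)
W=np.array([ray(p,q,.018) for q in cv2.approxPolyDP(cv2.convexHull(c),8,True)[:,0].astype(float)]);print(cv2.approxPolyDP(cv2.convexHull(c),8,True)[:,0].tolist());print(W.round(3))
cc=W[:,:2].astype(np.float32);r=cv2.minAreaRect(cc);print(r)
s=cv2.resize(im[110:330,170:430],None,fx=2.7,fy=2.7,interpolation=cv2.INTER_CUBIC);
s2=cv2.resize(cv2.imread("pics/scene0.png")[160:310,210:420],None,fx=2.7,fy=2.7,interpolation=cv2.INTER_CUBIC);
cv2.imwrite("pics/s2.png",s2)
E
```

```text
[[273.47873 135.2089 ]
 [349.09824 129.67575]
 [362.88577 318.10593]
 [287.26627 323.63907]]
[[361, 317], [287, 320], [278, 135], [344, 132]]
[[ 0.329 -0.1    0.018]
 [ 0.304  0.048  0.018]
 [ 0.693  0.125  0.018]
 [ 0.719 -0.021  0.018]]
((0.5109608173370361, 0.012590795755386353), (0.40059083700180054, 0.15009023249149323), 11.107695579528809)
```

View pics/s2.png

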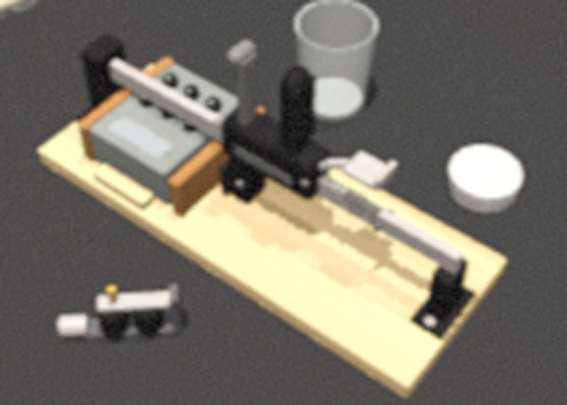

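The crop shows the trigger tip at crop (242,50), i.e. scene (299.6,178.5). The handle top is at about (320,187) and the paddle at about (346,221). The proud cheek is at the jaw pad.

```bash
cat >> h.py <<'E'
th=np.deg2rad(191.1);X=np.array([np.cos(th),np.sin(th)]);Y=np.array([-X[1],X[0]]);O=np.array([.511,.0126])-.045*X
def jig(w): d=np.array(w)[:2]-O; return np.round([d@X*1000,d@Y*1000],1)
def world(x,y,z): return np.r_[O+X*x/1000+Y*y/1000,z/1000]
E
python3 - <<'E'
from h import *
ps=manip.camera_params("scene");pt=manip.camera_params("top")
f=lambda u,v:(210+u/2.7,160+v/2.7)
print("O",O)
print("tip",jig(ray(ps,f(242,50),.178)))
print("handletop",jig(ray(ps,f(297,78),.183)))
print("paddle",jig(ray(ps,f(370,165),.129)))
print("tin",jig(ray(ps,f(485,170),.02)),"cup",jig(ray(ps,f(338,20),.095)),"barrear top",jig(ray(ps,f(460,255),.09)))
print("top paddle",jig(ray(pt,(314,159),.129)),"fixed jaw",jig(ray(pt,(325,311),.1)),"handle",jig(ray(pt,(316,190),.188)))
q=manip.get_state();R=Ro.from_quat(np.roll(q["ee_rot"],-1)).as_matrix();print(R.round(3))
E
```

```text
O [0.55515817 0.02126349]
tip [58.4 -4.9]
handletop [ 2.4 -1.3]
paddle [-62.5  -6.5]
tin [ -91.8 -152.1] cup [  82.8 -165.1] barrear top [-146.5   -4.7]
top paddle [-59.7  -1.2] fixed jaw [221.5   0.8] handle [14.1 -2.9]
[[-0.936  0.351 -0.001]
 [ 0.351  0.936 -0.001]
 [ 0.    -0.002 -1.   ]]
```

```bash
cat >> h.py <<'E'
def delta(w,yaw=True):
    s=manip.get_state();R=Ro.from_quat(np.roll(s["ee_rot"],-1)).as_matrix()
    d=R.T@(w-s["position"])/.8
    a=np.arctan2(R[1,0],R[0,0]); t=-((th-a+np.pi)%(2*np.pi)-np.pi)
    return d.round(4),round(np.rad2deg(t)/120,4)
E
python3 -c "
from h import *
w=world(100,-2,240);print(w,delta(w))"
```

```text
[0.45664386 0.00397388 0.24      ] (array([-0.5328, -0.5131, -0.0011]), np.float64(-0.2638))
```

>>> move_arm --deltas '[[[-0.533, -0.513, -0.002, -0.264, 1], [-0.533, -0.513, -0.002, -0.264, 1], [-0.533, -0.513, -0.002, -0.264, 1], [-0.533, -0.513, -0.002, -0.264, 1], [-0.533, -0.513, -0.002, -0.264, 1], [-0.533, -0.513, -0.002, -0.264, 1], [-0.533, -0.513, -0.002, -0.264, 1], [-0.533, -0.513, -0.002, -0.264, 1], [-0.533, -0.513, -0.002, -0.264, 1], [-0.533, -0.513, -0.002, -0.264, 1], [-0.533, -0.513, -0.002, -0.264, 1], [-0.533, -0.513, -0.002, -0.264, 1]]]' --squeeze 30

```text
clock: 1.3
position: [0.4568, 0.0035, 0.2408]
ee_rot: [0.0, -0.097, 0.995, 0.0]
contact_force: [1.3, 0.4, 0.8]
width: 0.0002
gripper_force: 0.0
```

```bash
python3 - <<'E'
from h import *
p=wristp();im=manip.get_image("wrist");cv2.imwrite("pics/w1.png",im[:,:,::-1])
for n,x,z in(("tip",58,178),("handle",5,188),("face",74,57),("cheekout",82,44)):print(n,proj(p,world(x,0,z)).round())
E
```

```text
tip [318. 263.]
handle [318. 327.]
face [319. 197.]
cheekout [319. 188.]
```

View pics/w1.png

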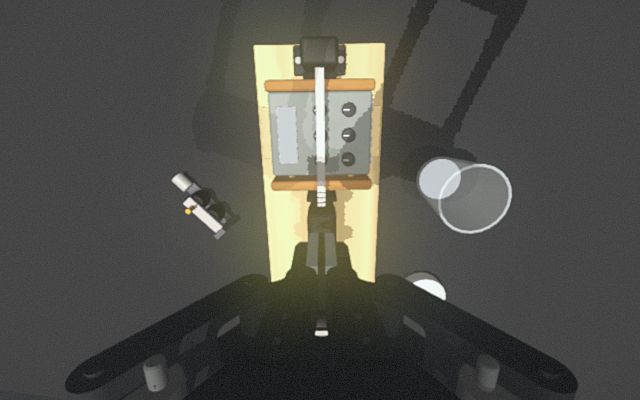

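The wrist view shows the bar at column 320, the case at rows 92–177 and the proud cheek at rows 178–190. The fingers hide the trigger tip.

```bash
python3 - <<'E'
from h import *
p=wristp()
for n,uv,z in(("bar",(320,120),90),("bar2",(321,185),90),("cheek in top",(321,178),44),("cheek out",(321,189.5),44),("case far",(320,92),44),("endjaw",(320,39),102),("boardL",(260,150),18),("boardR",(382,150),18)):print(n,jig(ray(p,uv,z/1000)))
print(proj(p,world(100,-2,232)),proj(p,world(100,-2,300)))
print(delta(world(95,-2,176)))
E
```

```text
bar [159.9   8.4]
bar2 [94.3  7.7]
cheek in top [90.7  8.2]
cheek out [76.4  8.2]
case far [188.    8.9]
endjaw [228.2   7.9]
boardL [120.8  85.2]
boardR [120.4 -68.3]
[335.7336399  241.08593307] [343.88329517 333.66830247]
(array([-0.0023,  0.0118,  0.0808]), np.float64(-0.0021))
```

```bash
python3 - <<'E'
from h import *
s=manip.get_state();print(s["position"],s["ee_rot"],s["clock"],s["qd"].round(3),O,X,Y,world(100,-2,232),jig(s["position"]))
print(Ro.from_quat(np.roll(s["ee_rot"],-1)).as_matrix().round(3))
E
```

```text
[ 0.4612753  -0.00415437  0.24075591] [ 0.00170583 -0.09456621  0.99550787 -0.00428937] 1.35 [ 0.093 -0.017  0.02   0.061 -0.001  0.175] [0.55515817 0.02126349] [-0.98129266 -0.19252197] [ 0.19252197 -0.98129266] [0.45664386 0.00397388 0.232     ] [97.   6.9]
[[-0.982 -0.188  0.004]
 [-0.188  0.982 -0.008]
 [-0.003 -0.009 -1.   ]]
```

>>> move_arm --deltas '[[[0, 0, 0.02, 0, 1], [0, 0, 0.04, 0, 1], [-0.003, 0, 0.06, 0, 1], [-0.006, 0, 0.078, 0, 1], [-0.006, 0, 0.08, 0, 1], [-0.006, 0, 0.08, 0, 1], [-0.006, 0, 0.08, 0, 1], [-0.006, 0, 0.08, 0, 1]]]'

```text
clock: 2.15
position: [0.4617, 0.0064, 0.1777]
ee_rot: [0.001, -0.097, 0.995, -0.0]
contact_force: [-0.8, 0.1, 0.7]
width: -0.0002
gripper_force: 0.0
```

```bash
python3 - <<'E'
from h import *
s=manip.get_state();print(s["position"],s["qd"].round(3),jig(s["position"]),s["contact_force"].round(1))
pt=manip.camera_params("top");
for n in("scene","top"):cv2.imwrite(f"pics/{n}2.png",manip.get_image(n)[:,:,::-1])
a=cv2.imread("pics/scene2.png")[140:270,230:400];b=cv2.imread("pics/top2.png")[120:250,240:410]
cv2.imwrite("pics/c2.png",cv2.resize(np.hstack([a,b]),None,fx=2.35,fy=2.35,interpolation=cv2.INTER_CUBIC))
E
```

```text
[0.46172873 0.00638135 0.17768884] [-0.002 -0.001  0.002 -0.002 -0.001 -0.   ] [94.5 -3.4] [-0.8  0.1  0.7]
```

View pics/c2.png

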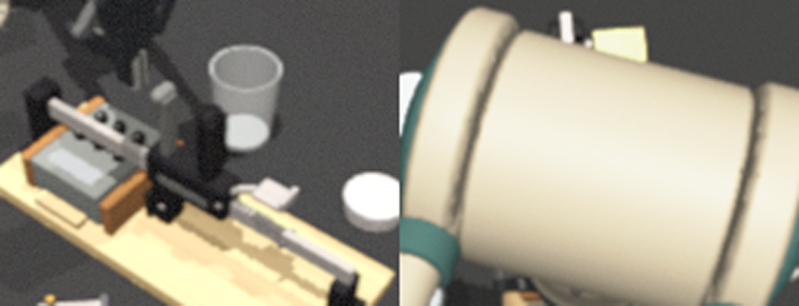

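The two-view crop shows the closed finger just in front of the trigger tip, with the tip at crop (163,95). First pull now.

>>> move_arm --deltas '[[[-0.006, 0, 0, 0, 1], [-0.012, 0, 0, 0, 1], [-0.016, 0, 0, 0, 1], [-0.02, 0, 0, 0, 1], [-0.023, 0, 0, 0, 1], [-0.026, 0, 0, 0, 1], [-0.029, 0, 0, 0, 1], [-0.032, 0, 0, 0, 1], [-0.035, 0, 0, 0, 1], [-0.038, 0, 0, 0, 1], [-0.038, 0, 0, 0, 1]]]'

```text
clock: 3.35
position: [0.4911, 0.0124, 0.1768]
ee_rot: [-0.0, -0.097, 0.995, 0.0]
contact_force: [-3.1, 0.0, 2.6]
width: -0.0003
gripper_force: 1.3
```

>>> move_arm --deltas '[[[-0.003, 0, 0, 0, 1], [-0.006, 0, 0, 0, 1], [-0.009, 0, 0, 0, 1], [-0.012, 0, 0, 0, 1], [-0.014, 0, 0, 0, 1], [-0.014, 0, 0, 0, 1]]]'

```text
clock: 3.95
position: [0.4983, 0.014, 0.1764]
ee_rot: [-0.004, -0.097, 0.995, -0.0]
contact_force: [-9.8, -1.5, 6.1]
width: 0.0002
gripper_force: 5.2
```

>>> move_arm --deltas '[[[-0.0025, 0, 0, 0, 1], [-0.005, 0, 0, 0, 1], [-0.0075, 0, 0, 0, 1], [-0.01, 0, 0, 0, 1], [-0.01, 0, 0, 0, 1]]]'

```text
clock: 4.45
position: [0.5055, 0.0155, 0.1752]
ee_rot: [-0.005, -0.097, 0.995, 0.0]
contact_force: [-9.4, -1.6, 0.5]
width: 0.0001
gripper_force: 4.8
```

>>> move_arm --deltas '[[[-0.002, 0, 0, 0, 1], [-0.004, 0, 0, 0, 1], [-0.004, 0, 0, 0, 1]]]'

```text
clock: 4.75
position: [0.5072, 0.0159, 0.1748]
ee_rot: [-0.007, -0.097, 0.995, -0.0]
contact_force: [-11.6, -3.4, 0.4]
width: 0.0001
gripper_force: 5.9
```

>>> move_arm --deltas '[[[-0.002, 0, 0, 0, 1], [-0.004, 0, 0, 0, 1], [-0.004, 0, 0, 0, 1]]]'

```text
clock: 5.05
position: [0.5076, 0.016, 0.1747]
ee_rot: [-0.01, -0.097, 0.995, -0.0]
contact_force: [-17.1, -4.2, 5.6]
width: -0.0001
gripper_force: 8.8
```

```bash
python3 - <<'E'
from h import *
s=manip.get_state();print(s["position"],jig(s["position"]),s["contact_force"].round(1))
cv2.imwrite("pics/s3.png",manip.get_image("scene")[:,:,::-1])
a=cv2.imread("pics/scene2.png")[150:250,220:380];b=cv2.imread("pics/s3.png")[150:250,220:380]
cv2.imwrite("pics/c3.png",cv2.resize(np.hstack([a,b]),None,fx=2.5,fy=2.5,interpolation=cv2.INTER_CUBIC))
E
```

```text
[0.50760637 0.01596838 0.17471532] [47.7 -4. ] [-17.1  -4.2   5.6]
```

View pics/c3.png

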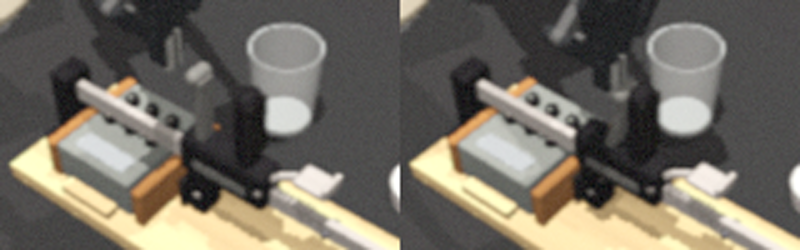

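Steep rise to 17 N at TCP jig x = 47.7: full pull against the handle, and the picture shows the jaw moved forward. Return, then second pull.

>>> move_arm --deltas '[[[0.015, 0, 0, 0, 1], [0.035, 0, 0, 0, 1], [0.055, 0, 0, 0, 1], [0.06, 0, 0, 0, 1], [0.06, 0, 0, 0, 1], [0.06, 0, 0, 0, 1], [0.056, 0, 0, 0, 1], [0.05, 0, 0, 0, 1], [0.046, 0, 0, 0, 1], [0.042, 0, 0, 0, 1], [0.038, 0, 0, 0, 1], [0.034, 0, 0, 0, 1]]]'

```text
clock: 6.3
position: [0.4882, 0.0118, 0.1767]
ee_rot: [-0.002, -0.097, 0.995, -0.0]
contact_force: [-7.4, -1.8, 5.3]
width: 0.0001
gripper_force: 3.8
```

>>> move_arm --deltas '[[[-0.003, 0, 0, 0, 1], [-0.006, 0, 0, 0, 1], [-0.009, 0, 0, 0, 1], [-0.009, 0, 0, 0, 1]]]'

```text
clock: 6.7
position: [0.4929, 0.0128, 0.1764]
ee_rot: [-0.004, -0.097, 0.995, -0.0]
contact_force: [-10.3, -3.0, 5.2]
width: -0.0002
gripper_force: 5.0
```

>>> move_arm --deltas '[[[-0.002, 0, 0, 0, 1], [-0.004, 0, 0, 0, 1], [-0.006, 0, 0, 0, 1], [-0.006, 0, 0, 0, 1]]]'

```text
clock: 7.1
position: [0.4973, 0.0138, 0.1758]
ee_rot: [-0.005, -0.097, 0.995, -0.0]
contact_force: [-9.3, -2.6, 3.3]
width: 0.0
gripper_force: 4.7
```

Moving freely (x≈58.2, full pull expected at about 53).

>>> move_arm --deltas '[[[-0.002, 0, 0, 0, 1], [-0.004, 0, 0, 0, 1], [-0.005, 0, 0, 0, 1], [-0.005, 0, 0, 0, 1]]]'

```text
clock: 7.5
position: [0.4994, 0.0142, 0.1754]
ee_rot: [-0.007, -0.097, 0.995, -0.0]
contact_force: [-11.7, -4.1, 3.4]
width: -0.0
gripper_force: 6.3
```

>>> move_arm --deltas '[[[-0.0015, 0, 0, 0, 1], [-0.0025, 0, 0, 0, 1], [-0.0025, 0, 0, 0, 1]]]'

```text
clock: 7.8
position: [0.5004, 0.0145, 0.1751]
ee_rot: [-0.008, -0.097, 0.995, -0.0]
contact_force: [-13.8, -3.7, 3.3]
width: 0.0
gripper_force: 7.0
```

>>> move_arm --deltas '[[[-0.0015, 0, 0, 0, 1], [-0.0025, 0, 0, 0, 1], [-0.0025, 0, 0, 0, 1]]]'

```text
clock: 8.1
position: [0.5016, 0.0147, 0.1749]
ee_rot: [-0.009, -0.097, 0.995, -0.0]
contact_force: [-14.9, -3.9, 4.0]
width: -0.0001
gripper_force: 7.6
```

>>> move_arm --deltas '[[[-0.0015, 0, 0, 0, 1], [-0.0025, 0, 0, 0, 1], [-0.0025, 0, 0, 0, 1]]]'

```text
clock: 8.4
position: [0.5023, 0.0149, 0.1747]
ee_rot: [-0.01, -0.097, 0.995, -0.0]
contact_force: [-15.7, -4.9, 4.4]
width: -0.0003
gripper_force: 8.8
```

>>> move_arm --deltas '[[[-0.0015, 0, 0, 0, 1], [-0.002, 0, 0, 0, 1], [-0.002, 0, 0, 0, 1]]]'

```text
clock: 8.7
position: [0.5025, 0.0149, 0.1747]
ee_rot: [-0.012, -0.098, 0.995, -0.001]
contact_force: [-19.4, -5.5, 6.0]
width: 0.0003
gripper_force: 10.2
```

Firm at x≈52.8: second full pull. Return, then a careful third one.

>>> move_arm --deltas '[[[0.015, 0, 0, 0, 1], [0.035, 0, 0, 0, 1], [0.055, 0, 0, 0, 1], [0.063, 0, 0, 0, 1], [0.063, 0, 0, 0, 1], [0.063, 0, 0, 0, 1], [0.058, 0, 0, 0, 1], [0.053, 0, 0, 0, 1], [0.049, 0, 0, 0, 1], [0.045, 0, 0, 0, 1], [0.041, 0, 0, 0, 1], [0.041, 0, 0, 0, 1]]]'

```text
clock: 9.9
position: [0.4805, 0.0103, 0.1767]
ee_rot: [-0.001, -0.097, 0.995, 0.0]
contact_force: [-2.6, -1.0, 2.4]
width: 0.0
gripper_force: 1.4
```

>>> move_arm --deltas '[[[-0.002, 0, 0, 0, 1], [-0.004, 0, 0, 0, 1], [-0.004, 0, 0, 0, 1]]]'

```text
clock: 10.2
position: [0.4822, 0.0107, 0.1767]
ee_rot: [-0.002, -0.097, 0.995, 0.0]
contact_force: [-4.6, -1.1, 4.1]
width: 0.0
gripper_force: 2.9
```

>>> move_arm --deltas '[[[-0.002, 0, 0, 0, 1], [-0.004, 0, 0, 0, 1], [-0.005, 0, 0, 0, 1], [-0.005, 0, 0, 0, 1]]]'

```text
clock: 10.6
position: [0.4848, 0.0112, 0.1766]
ee_rot: [-0.003, -0.097, 0.995, -0.0]
contact_force: [-7.9, -2.3, 5.7]
width: 0.0002
gripper_force: 4.2
```

>>> move_arm --deltas '[[[-0.002, 0, 0, 0, 1], [-0.003, 0, 0, 0, 1], [-0.003, 0, 0, 0, 1]]]'

```text
clock: 10.9
position: [0.4862, 0.0115, 0.1765]
ee_rot: [-0.004, -0.097, 0.995, -0.0]
contact_force: [-10.3, -2.8, 6.2]
width: 0.0
gripper_force: 5.2
```

>>> move_arm --deltas '[[[-0.002, 0, 0, 0, 1], [-0.003, 0, 0, 0, 1], [-0.003, 0, 0, 0, 1]]]'

```text
clock: 11.2
position: [0.4871, 0.0117, 0.1764]
ee_rot: [-0.006, -0.097, 0.995, -0.0]
contact_force: [-12.5, -2.2, 7.7]
width: 0.0001
gripper_force: 6.7
```

>>> move_arm --deltas '[[[-0.0015, 0, 0, 0, 1], [-0.0025, 0, 0, 0, 1], [-0.0025, 0, 0, 0, 1]]]'

```text
clock: 11.5
position: [0.4882, 0.012, 0.1763]
ee_rot: [-0.006, -0.097, 0.995, -0.0]
contact_force: [-13.9, -3.8, 8.4]
width: 0.0001
gripper_force: 7.4
```

>>> move_arm --deltas '[[[-0.0015, 0, 0, 0, 1], [-0.0025, 0, 0, 0, 1], [-0.0025, 0, 0, 0, 1]]]'

```text
clock: 11.8
position: [0.4914, 0.0126, 0.1759]
ee_rot: [-0.005, -0.097, 0.995, -0.0]
contact_force: [-9.8, -2.9, 3.3]
width: -0.0002
gripper_force: 5.0
```

>>> move_arm --deltas '[[[-0.001, 0, 0, 0, 1], [-0.002, 0, 0, 0, 1], [-0.002, 0, 0, 0, 1]]]'

```text
clock: 12.1
position: [0.4921, 0.0128, 0.1757]
ee_rot: [-0.006, -0.097, 0.995, -0.0]
contact_force: [-12.2, -4.7, 5.3]
width: 0.0003
gripper_force: 6.4
```

>>> move_arm --deltas '[[[-0.001, 0, 0, 0, 1], [-0.002, 0, 0, 0, 1], [-0.002, 0, 0, 0, 1]]]'

```text
clock: 12.4
position: [0.4927, 0.0129, 0.1757]
ee_rot: [-0.007, -0.097, 0.995, -0.0]
contact_force: [-13.8, -3.7, 7.0]
width: -0.0
gripper_force: 7.4
```

>>> move_arm --deltas '[[[-0.001, 0, 0, 0, 1], [-0.002, 0, 0, 0, 1], [-0.002, 0, 0, 0, 1]]]'

```text
clock: 12.7
position: [0.4933, 0.013, 0.1756]
ee_rot: [-0.008, -0.097, 0.995, -0.0]
contact_force: [-16.1, -4.2, 7.3]
width: -0.0001
gripper_force: 8.5
```

>>> move_arm --deltas '[[[-0.001, 0, 0, 0, 1], [-0.0015, 0, 0, 0, 1], [-0.0015, 0, 0, 0, 1]]]'

```text
clock: 13.0
position: [0.4936, 0.0131, 0.1755]
ee_rot: [-0.009, -0.097, 0.995, -0.001]
contact_force: [-17.0, -5.5, 8.1]
width: -0.0001
gripper_force: 9.2
```

```bash
python3 - <<'E'
from h import *
s=manip.get_state();print(s["position"],jig(s["position"]),s["contact_force"].round(1))
cv2.imwrite("pics/s4.png",manip.get_image("scene")[:,:,::-1])
p=wristp();cv2.imwrite("pics/w4.png",manip.get_image("wrist")[:,:,::-1])
b=cv2.imread("pics/s4.png")[160:250,220:340];c=cv2.imread("pics/w4.png")[60:240,220:460]
cv2.imwrite("pics/c4.png",np.hstack([cv2.resize(b,(400,300),interpolation=2),cv2.resize(c,(400,300),interpolation=2)]))
for x in(102,90,192):print(x,proj(p,world(x,25,44)).round(1))
E
```

```text
[0.49362969 0.01313071 0.17551432] [61.9 -3.9] [-17.   -5.5   8.1]
102 [289.7 149. ]
90 [290.  161.7]
192 [286.7  42.9]
```

View pics/c4.png

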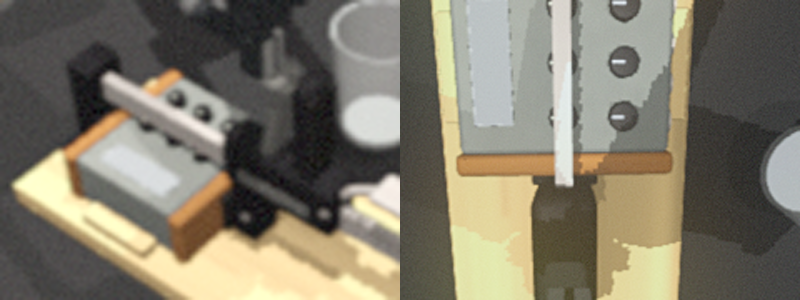

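The crop shows the cheek apparently flush with the case, with no dowels visible. The cheek is at wrist rows 152–164. Checking numerically.

```bash
python3 - <<'E'
from h import *
im=cv2.imread("pics/w4.png");h=cv2.cvtColor(im,cv2.COLOR_BGR2HSV);p=wristp()
i1=cv2.imread("pics/w1.png")
for c in(266,285,360):
    print(c,[tuple(int(v) for v in im[r,c]) for r in range(147,168)])
s=h[:,:,1]
print("sat far", s[20:60,270].tolist(),s[145:170,270].tolist())
print("w1",cv2.cvtColor(i1,cv2.COLOR_BGR2HSV)[75:100,285,1].tolist(),cv2.cvtColor(i1,cv2.COLOR_BGR2HSV)[165:195,285,1].tolist())
E
```

```text
266 [(155, 165, 161), (157, 166, 164), (160, 169, 166), (151, 158, 155), (139, 145, 140), (93, 104, 116), (64, 105, 143), (77, 129, 173), (83, 136, 187), (88, 146, 197), (89, 148, 196), (86, 143, 194), (89, 147, 195), (87, 145, 192), (88, 140, 189), (85, 139, 188), (80, 132, 178), (72, 118, 160), (85, 129, 157), (147, 203, 218), (161, 216, 228)]
285 [(153, 164, 159), (153, 164, 159), (151, 160, 156), (146, 152, 150), (130, 138, 131), (87, 103, 122), (74, 119, 160), (85, 134, 181), (95, 149, 197), (89, 148, 198), (90, 146, 197), (90, 146, 193), (90, 147, 195), (92, 145, 192), (84, 141, 188), (82, 139, 188), (82, 132, 179), (75, 123, 165), (97, 143, 171), (146, 198, 220), (156, 210, 231)]
360 [(120, 126, 123), (115, 121, 120), (109, 117, 115), (99, 106, 106), (73, 92, 108), (66, 101, 138), (68, 104, 146), (74, 113, 155), (71, 109, 153), (70, 111, 150), (68, 108, 150), (61, 103, 144), (71, 109, 148), (73, 114, 152), (69, 109, 150), (63, 105, 141), (66, 101, 134), (75, 110, 136), (105, 147, 169), (112, 158, 179), (115, 159, 182)]
sat far [71, 72, 78, 122, 136, 139, 140, 138, 136, 133, 137, 136, 132, 139, 143, 135, 137, 134, 134, 86, 23, 15, 14, 14, 11, 13, 12, 13, 13, 15, 17, 13, 10, 13, 15, 11, 13, 15, 18, 9] [12, 11, 14, 14, 9, 15, 17, 53, 144, 136, 140, 137, 138, 139, 140, 138, 136, 140, 146, 145, 109, 79, 78, 78, 76]
w1 [61, 64, 63, 62, 75, 124, 133, 138, 133, 133, 130, 133, 132, 131, 138, 137, 109, 23, 14, 15, 13, 15, 12, 15, 10] [17, 15, 14, 14, 14, 17, 17, 18, 11, 18, 37, 100, 113, 110, 100, 113, 129, 134, 140, 133, 132, 132, 134, 137, 142, 90, 59, 56, 58, 58]
```

>>> move_arm --deltas '[[[-0.0005, 0, 0, 0, 1], [-0.001, 0, 0, 0, 1], [-0.001, 0, 0, 0, 1]]]'

```text
clock: 13.4
position: [0.4939, 0.0132, 0.1755]
ee_rot: [-0.01, -0.097, 0.995, -0.001]
contact_force: [-18.8, -4.9, 9.0]
width: -0.0001
gripper_force: 9.8
```

Firm at 19.4 N, and the travel agrees with the pad at x≈90. Retreat, go up and over to above the paddle.

>>> move_arm --deltas '[[[0.02, 0, 0, 0, 1], [0.045, 0, 0, 0, 1], [0.052, 0, 0, 0, 1], [0.052, 0, -0.02, 0, 1], [0.052, 0, -0.06, 0, 1], [0.052, 0, -0.1, 0, 1], [0.02, 0, -0.11, 0, 1], [-0.03, 0, -0.11, 0, 1], [-0.08, 0, -0.11, 0, 1], [-0.12, 0, -0.11, 0, 1], [-0.13, 0, -0.11, 0, 1], [-0.13, 0, -0.11, 0, 1]]]'

```text
clock: 14.6
position: [0.6066, 0.0349, 0.2641]
ee_rot: [0.0, -0.097, 0.995, 0.0]
contact_force: [-0.5, 0.6, -0.5]
width: 0.0
gripper_force: 0.0
```

>>> move_arm --deltas '[[[0, 0, 0, 0, 1], [0, 0, 0, 0, 1], [0, 0, 0, 0, 1], [0, 0, 0, 0, 1]]]'

```text
clock: 15.0
position: [0.6043, 0.0345, 0.2655]
ee_rot: [0.0, -0.097, 0.995, -0.0]
contact_force: [-0.1, -0.2, 0.1]
width: -0.0002
gripper_force: 0.0
```

```bash
python3 - <<'E'
from h import *
s=manip.get_state();print(s["position"],jig(s["position"]),s["contact_force"].round(1),s["qd"].round(3))
p=wristp();cv2.imwrite("pics/w5.png",manip.get_image("wrist")[:,:,::-1])
ps=manip.camera_params("scene");cv2.imwrite("pics/s5.png",manip.get_image("scene")[:,:,::-1])
b=cv2.imread("pics/s5.png")[160:260,250:390];c=cv2.imread("pics/w5.png")[0:360,80:560]
cv2.imwrite("pics/c5.png",np.hstack([cv2.resize(b,(420,300),interpolation=2),cv2.resize(c,(380,300),interpolation=2)]))
for x,z in((-49,129),(70,178),(102,44),(90,44),(192,44)):print(x,proj(p,world(x,-2,z)).round(1),proj(ps,world(x,-2,z)).round(1))
E
```

```text
[0.60430974 0.03447183 0.26547686] [-50.8  -3.5] [-0.1 -0.2  0.1] [-0.     0.004 -0.004 -0.001 -0.001 -0.002]
-49 [319.  184.6] [340.3 219.3]
70 [318.1  38.8] [294.4 177. ]
102 [319.4  35.1] [286.8 215.3]
90 [319.4  47. ] [290.6 217.6]
192 [319.2 -62.7] [259.5 199. ]
```

View pics/c5.png

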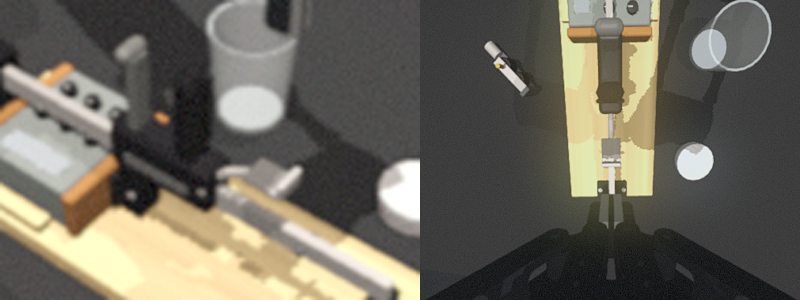

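The wrist crop shows the paddle near image column 321, rows ~168–198, with the lip at its rear end. The trigger is forward again and the cheek is flush. Locating the paddle edges.

```bash
python3 - <<'E'
from h import *
g=cv2.imread("pics/w5.png",0);p=wristp()
print([(r,int(g[r,314:328].mean())) for r in range(158,206)])
print([(c,int(g[172:184,c].mean())) for c in range(300,342)])
for r,z in((166,.129),(168,.129),(190,.129),(195,.137),(198,.137)):print(r,jig(ray(p,(321,r),z)))
print(jig(ray(p,(309,178),.129)),jig(ray(p,(332,178),.129)))
E
```

```text
[(158, 178), (159, 176), (160, 176), (161, 176), (162, 176), (163, 178), (164, 183), (165, 167), (166, 141), (167, 134), (168, 137), (169, 137), (170, 137), (171, 138), (172, 137), (173, 138), (174, 137), (175, 137), (176, 137), (177, 138), (178, 137), (179, 136), (180, 137), (181, 137), (182, 137), (183, 136), (184, 136), (185, 140), (186, 152), (187, 161), (188, 163), (189, 168), (190, 191), (191, 209), (192, 208), (193, 165), (194, 114), (195, 118), (196, 198), (197, 229), (198, 224), (199, 208), (200, 185), (201, 192), (202, 206), (203, 209), (204, 211), (205, 212)]
[(300, 217), (301, 216), (302, 215), (303, 215), (304, 215), (305, 214), (306, 213), (307, 215), (308, 205), (309, 165), (310, 131), (311, 136), (312, 137), (313, 138), (314, 136), (315, 135), (316, 137), (317, 138), (318, 136), (319, 137), (320, 137), (321, 135), (322, 135), (323, 138), (324, 139), (325, 139), (326, 138), (327, 138), (328, 135), (329, 136), (330, 134), (331, 132), (332, 131), (333, 169), (334, 201), (335, 205), (336, 204), (337, 208), (338, 214), (339, 216), (340, 214), (341, 211)]
166 [-30.5  -4. ]
168 [-32.5  -4. ]
190 [-54.7  -4. ]
195 [-57.5  -4. ]
198 [-60.5  -4. ]
[-42.5   7.8] [-42.4 -14.8]
```

>>> move_arm --deltas '[[[0.0085, 0, 0.03, 0, 1], [0.0085, 0, 0.07, 0, 1], [0.0085, 0, 0.11, 0, 1], [0.0085, 0, 0.135, 0, 1], [0.0085, 0, 0.15, 0, 1], [0.0085, 0, 0.152, 0, 1], [0.0085, 0, 0.152, 0, 1], [0.0085, 0, 0.152, 0, 1]]]'

```text
clock: 15.9
position: [0.5993, 0.0333, 0.1447]
ee_rot: [0.001, -0.097, 0.995, -0.0]
contact_force: [0.1, -0.6, -0.8]
width: -0.0
gripper_force: 0.0
```

```bash
python3 - <<'E'
from h import *
s=manip.get_state();print(s["position"],jig(s["position"]),s["contact_force"].round(1))
cv2.imwrite("pics/s6.png",manip.get_image("scene")[:,:,::-1])
b=cv2.imread("pics/s6.png")[160:260,270:410]
cv2.imwrite("pics/c6.png",cv2.resize(b,(700,500),interpolation=2))
E
```

```text
[0.59930896 0.03327256 0.14470639] [-45.6  -3.3] [ 0.1 -0.6 -0.8]
```

View pics/c6.png

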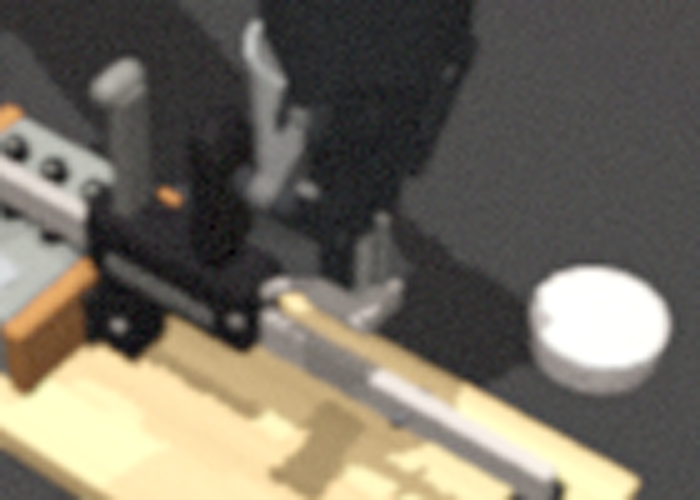

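The scene crop shows the fingertips just above the paddle, in front of the lip at crop (390,290). Pressing.

>>> move_arm --deltas '[[[0, 0, 0.005, 0, 1], [0, 0, 0.009, 0, 1], [-0.001, 0, 0.012, 0, 1], [-0.002, 0, 0.014, 0, 1], [-0.003, 0, 0.016, 0, 1], [-0.003, 0, 0.016, 0, 1]]]'

```text
clock: 16.55
position: [0.6027, 0.0341, 0.1316]
ee_rot: [0.002, -0.097, 0.995, 0.0]
contact_force: [2.1, 1.2, 5.4]
width: 0.0001
gripper_force: 2.8
```

>>> move_arm --deltas '[[[-0.001, 0, 0.002, 0, 1], [-0.002, 0, 0.004, 0, 1], [-0.003, 0, 0.006, 0, 1], [-0.004, 0, 0.008, 0, 1], [-0.004, 0, 0.008, 0, 1]]]'

```text
clock: 17.05
position: [0.6054, 0.0347, 0.1274]
ee_rot: [0.002, -0.097, 0.995, -0.0]
contact_force: [-1.5, 1.2, 16.0]
width: 0.0002
gripper_force: 7.7
```

>>> move_arm --deltas '[[[-0.005, 0, 0, 0, 1], [-0.01, 0, 0, 0, 1], [-0.015, 0, 0, 0, 1], [-0.02, 0, 0, 0, 1], [-0.025, 0, 0, 0, 1], [-0.03, 0, 0, 0, 1], [-0.03, 0, 0, 0, 1]]]'

```text
clock: 17.75
position: [0.6287, 0.0396, 0.1274]
ee_rot: [0.002, -0.097, 0.995, 0.0]
contact_force: [-0.9, 0.9, 15.9]
width: -0.0001
gripper_force: 7.7
```

>>> move_arm --deltas '[[[-0.007, 0, 0, 0, 1], [-0.014, 0, 0, 0, 1], [-0.021, 0, 0, 0, 1], [-0.028, 0, 0, 0, 1], [-0.035, 0, 0, 0, 1], [-0.042, 0, 0, 0, 1], [-0.045, 0, 0, 0, 1], [-0.045, 0, 0, 0, 1]]]'

```text
clock: 18.55
position: [0.6636, 0.0469, 0.1274]
ee_rot: [0.002, -0.097, 0.995, 0.001]
contact_force: [-1.4, 1.8, 15.7]
width: 0.0
gripper_force: 7.3
```

>>> move_arm --deltas '[[[-0.004, 0, 0, 0, 1], [-0.008, 0, 0, 0, 1], [-0.012, 0, 0, 0, 1], [-0.015, 0, 0, 0, 1], [-0.015, 0, 0, 0, 1]]]'

```text
clock: 19.05
position: [0.6751, 0.0493, 0.1274]
ee_rot: [0.002, -0.097, 0.995, 0.001]
contact_force: [-2.0, 2.4, 15.1]
width: -0.0002
gripper_force: 7.2
```

>>> move_arm --deltas '[[[-0.003, 0, 0, 0, 1], [-0.005, 0, 0, 0, 1], [-0.005, 0, 0, 0, 1]]]'

```text
clock: 19.35
position: [0.6789, 0.0501, 0.1274]
ee_rot: [0.002, -0.097, 0.995, 0.001]
contact_force: [-2.7, 2.5, 15.5]
width: -0.0003
gripper_force: 7.1
```

>>> move_arm --deltas '[[[-0.002, 0, 0, 0, 1], [-0.004, 0, 0, 0, 1], [-0.006, 0, 0, 0, 1], [-0.006, 0, 0, 0, 1]]]'

```text
clock: 19.75
position: [0.6807, 0.0503, 0.1269]
ee_rot: [-0.002, -0.097, 0.995, 0.0]
contact_force: [-7.5, 1.2, 16.7]
width: 0.0002
gripper_force: 7.4
```

>>> move_arm --deltas '[[[-0.002, 0, 0, 0, 1], [-0.004, 0, 0, 0, 1], [-0.004, 0, 0, 0, 1]]]'

```text
clock: 20.05
position: [0.6819, 0.0504, 0.1264]
ee_rot: [-0.004, -0.097, 0.995, -0.0]
contact_force: [-9.9, -0.8, 16.6]
width: -0.0002
gripper_force: 9.1
```

>>> move_arm --deltas '[[[-0.002, 0, 0, 0, 1], [-0.003, 0, 0, 0, 1], [-0.003, 0, 0, 0, 1]]]'

```text
clock: 20.35
position: [0.6822, 0.0504, 0.1262]
ee_rot: [-0.006, -0.097, 0.995, -0.0]
contact_force: [-14.6, -2.0, 18.3]
width: 0.0001
gripper_force: 11.7
```

Firm at the rear stop. Relax and lift straight up.

>>> move_arm --deltas '[[[0.003, 0, 0, 0, 1], [0.005, 0, -0.004, 0, 1], [0.006, 0, -0.012, 0, 1], [0.006, 0, -0.025, 0, 1], [0.006, 0, -0.05, 0, 1], [0.006, 0, -0.1, 0, 1], [0.006, 0, -0.15, 0, 1], [0.006, 0, -0.18, 0, 1], [0.006, 0, -0.18, 0, 1], [0.006, 0, -0.18, 0, 1], [0.006, 0, -0.18, 0, 1]]]'

```text
clock: 21.45
position: [0.6829, 0.0501, 0.2657]
ee_rot: [-0.002, -0.097, 0.995, 0.0]
contact_force: [0.6, 0.4, -0.2]
width: -0.0001
gripper_force: 0.0
```

```bash
python3 - <<'E'
from h import *
s=manip.get_state();print(s["position"],jig(s["position"]),s["contact_force"].round(1))
cv2.imwrite("pics/s7.png",manip.get_image("scene")[:,:,::-1]);p=wristp();cv2.imwrite("pics/w7.png",manip.get_image("wrist")[:,:,::-1])
b=cv2.imread("pics/s7.png")[150:300,210:400];c=cv2.imread("pics/w7.png")
cv2.imwrite("pics/c7.png",np.hstack([cv2.resize(b,(380,300),interpolation=2),cv2.resize(c[:,:],(400,300),interpolation=2)]))
ps=manip.camera_params("scene")
for n,x,z in(("tip",-1,178),("pad",-120,129),("face",15,57)):print(n,proj(ps,world(x,-2,z)).round(1),proj(p,world(x,-2,z)).round(1))
E
```

```text
[0.6828988  0.05009407 0.26572467] [-130.9   -3.7] [ 0.6  0.4 -0.2]
tip [321.6 191.3] [317.7  25.2]
pad [370.2 236. ] [318.6 176.3]
face [315.6 228.7] [318.9  40.5]
```

View pics/c7.png

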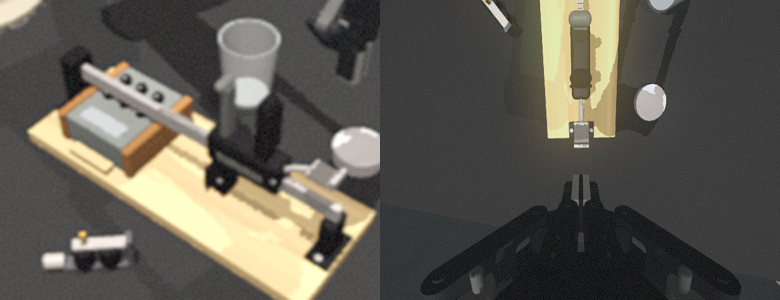

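The jaw is at its rear stop: the tip is at scene (323,191), against (322,191) predicted. The cheek is flush, the other things are undisturbed and the robot is clear.

```bash
python3 -c "
from rig import manip
print(manip.sign_off())"
```

```text
the job is handed in; nothing more can be done
None
```

The job is handed in at about 21.6 s on the clock: the cheek looks flush with the case after three pulls (the last stopped firm at about 19 N), the released jaw is back at its rear stop, and the other things look undisturbed.

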